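Find the tired spring isolator and flag it

ROBOT

A 7-joint arm with a two-finger parallel gripper is mounted at the origin on the work surface. World frame = base frame: x ahead of the robot, y to its left, z up, the work surface at z = 0. Lengths are in m, angles in degrees, forces in N, time in s.
With the tool pointing down it reaches from about 0.425 to 0.875 m from the base axis. Payload 4.7 kg.
Tool frame: the origin (TCP) lies midway between the tips of the shut fingers; the grasp point (between the pads) lies 19 mm behind it; z points along the fingers, x is the direction in which the jaws open and shut, and the axes are right-handed (so a half turn about z gives the same grasp; the last joint's range is limited). The gripper opens to 87 mm and grips with 3 to 60 N. Pads are 19 mm wide; open, the fingers measure 117 mm over their backs; the gripper's body (75 mm by 190 mm) begins 51 mm behind the grasp point.
Start: joints at [-63.134, 18.392, -4.016, 83.108, 1.295, 78.541, -3.26], TCP at [0.286, 0.584, 0.223] pointing down, gripper open.
Joint ranges: [-163.93, 163.93], [-17.29, 119.83], [-79.2, 71.16], [3.27, 140.29], [-89.18, 269.18], [5.43, 117.66], [-154.24, 154.24]. Speed limits (degrees/s): [147.25, 147.25, 180, 180, 180, 180, 180].

INTERFACE

Orientations are given as [roll, pitch, yaw] about the fixed x, y, z axes, in that order (R = Rz(yaw) Ry(pitch) Rx(roll)).
In Python, from cell import env gives the robot as it stands.
- The arm moves only by the tool carry_out, never from a script. Its argument "plan" is a list of rows, each an object with "grip": the closure, from 0 (fully open) to 1 (shut); "dp": the shift along the tool's x, y, z in m, a list of three; "rotation": the turn, a rotation vector about the tool's x, y, z in degrees, a list of three. In form: [{"grip": grip, "dp": [dx, dy, dz], "rotation": [wx, wy, wz]}, ...]. A call has 1 to 8 rows; each row shifts and turns the pose as measured when the row begins, along the tool's axes as they then stand; what a row does not reach is not made up. A row lasts 1/12 s, in which the tool goes at most 41.7 mm and 7.16 degrees, less where a joint would pass 70% of its speed; a pose out of reach is approached as far as the arm can. A call is refused whole if a number of a shift passes 0.0417 or a number of a turn 7.16, either way. A call with a gripper value outside its range is refused whole. The fingers move at their own pace and stop on an object; "force" is the grip in N (left out, the last holds). Time passes only in rows, so rows that do not move let the fingers close. It gives the time, the measured TCP pose, the force and the opening at its end, in the units of the state.
- env.get_obs(): the state, without advancing time (a new reading comes with each control period).
- env.read_camera(name): name is "side" or "top" or "wrist"; returns the picture (480x640x3 uint8, red, green, blue); there is no depth.
- env.camera_params(name): a dict with "fx", "fy", "cx", "cy" (pixels), "R" (3x3) and "t" (3): a world point X has camera coordinates R X + t. Camera axes: x right, y down, z forward; pixel columns grow to the right and rows downward; lengths in m; the calibration is good to about 2 mm. A picture is of the moment at which its call begins: read the wrist's pose just before it. camera_params takes no time and is no camera call; for the wrist camera it gives the pose at the moment of the call.
- env.sign_off(): hands the job in, once; it reports no verdict.
The state is a dict: "time_s": time; "qpos": joint angles; "joint_velocities": joint speeds; "effort": joint torques, N m; "tool_pos": TCP position; "tool_rot": TCP orientation; "force": force on the tool from outside, world axes, zero at the start; "wrist_torque": the same for the moment, N m; "grip_width": finger opening in m.
Only numpy, scipy, OpenCV 4.12 (cv2) and the standard library are available. Lean on these libraries where they do the work, as an engineer would, in place of code of your own. Each camera call takes 0.05 s, during which the arm holds its last target. There are 200 camera calls.

TASK

One of the three spring isolators bolted down for the microscope has gone weak. With the fingertips, gently press each mount's round load pad a good few millimetres down and let it up again, in turn from the robot's left to its right, to feel which spring is the softest; then push the leaning status tag of that mount down flat and let go, leaving the other two tags leaning. Grip and lift nothing, and leave the things that stand about where they are.

Things in the scene. Friction and masses are not known exactly. Their poses are not given: they have to be found in the camera images.
- base_left: grey steel base plate, 140 x 76 x 8, of the left spring mount (left and right as the robot sees it), bolted to the breadboard; origin at the centre of its underside, z up, x along its length. Over its +x half a coil spring in a low aluminium cup carries a round load pad; over its -x half a hinged aluminium tag leans up and away from the pad. The three mounts look alike
- pad_left_top (a point): centre of the top face of the left mount's load pad when not pressed (fixed to the base at x = +28, z = 56): black rubber face 48 across on a steel disc 56 across
- hinge_left (a point): middle of the left tag's hinge pin (fixed to the base at x = -18, z = 14; the pin runs along y). Tag: aluminium plate with a blank white label, 50 long from the pin, 44 wide, 3 thick. Folded flat it points to -x over the end of the base, its upper face 15.5 above the underside of the base
- base_middle: grey steel base plate, 140 x 76 x 8, of the middle spring mount (left and right as the robot sees it), bolted to the breadboard; origin at the centre of its underside, z up, x along its length. Over its +x half a coil spring in a low aluminium cup carries a round load pad; over its -x half a hinged aluminium tag leans up and away from the pad. The three mounts look alike
- pad_middle_top (a point): centre of the top face of the middle mount's load pad when not pressed (fixed to the base at x = +28, z = 56): black rubber face 48 across on a steel disc 56 across
- hinge_middle (a point): middle of the middle tag's hinge pin (fixed to the base at x = -18, z = 14; the pin runs along y). Tag: aluminium plate with a blank white label, 50 long from the pin, 44 wide, 3 thick. Folded flat it points to -x over the end of the base, its upper face 15.5 above the underside of the base
- base_right: grey steel base plate, 140 x 76 x 8, of the right spring mount (left and right as the robot sees it), bolted to the breadboard; origin at the centre of its underside, z up, x along its length. Over its +x half a coil spring in a low aluminium cup carries a round load pad; over its -x half a hinged aluminium tag leans up and away from the pad. The three mounts look alike
- pad_right_top (a point): centre of the top face of the right mount's load pad when not pressed (fixed to the base at x = +28, z = 56): black rubber face 48 across on a steel disc 56 across
- hinge_right (a point): middle of the right tag's hinge pin (fixed to the base at x = -18, z = 14; the pin runs along y). Tag: aluminium plate with a blank white label, 50 long from the pin, 44 wide, 3 thick. Folded flat it points to -x over the end of the base, its upper face 15.5 above the underside of the base
- pad_p (a joint): how far one of the three load pads is pressed down, m: 0 up, 0.012 fully down; it springs back up when let go. Which mount it belongs to changes from start to start. All springs have about 1 N of preload; the softest needs about 6 N for the whole stroke, the others at least twice as much
- pad_q (a joint): how far one of the three load pads is pressed down, m: 0 up, 0.012 fully down; it springs back up when let go. Which mount it belongs to changes from start to start. All springs have about 1 N of preload; the softest needs about 6 N for the whole stroke, the others at least twice as much
- pad_r (a joint): how far one of the three load pads is pressed down, m: 0 up, 0.012 fully down; it springs back up when let go. Which mount it belongs to changes from start to start. All springs have about 1 N of preload; the softest needs about 6 N for the whole stroke, the others at least twice as much
- tag_1 (a joint): angle of one of the three tags, rad: reads 0 when it leans 0.90 from upright, away from its pad; 0 to 0.15 at the start; 0.67 when folded flat. Which mount it belongs to changes from start to start, and its number is not paired with the letters of the pads. Friction hinge (about 0.04 N m): it stays where it is left
- tag_2 (a joint): angle of one of the three tags, rad: reads 0 when it leans 0.90 from upright, away from its pad; 0 to 0.15 at the start; 0.67 when folded flat. Which mount it belongs to changes from start to start, and its number is not paired with the letters of the pads. Friction hinge (about 0.04 N m): it stays where it is left
- tag_3 (a joint): angle of one of the three tags, rad: reads 0 when it leans 0.90 from upright, away from its pad; 0 to 0.15 at the start; 0.67 when folded flat. Which mount it belongs to changes from start to start, and its number is not paired with the letters of the pads. Friction hinge (about 0.04 N m): it stays where it is left
- objective: bystander on the breadboard: steel and black microscope objective standing on its nose, 29 across, 45 tall; origin at its underside
- post: bystander on the breadboard: steel optical post 12.7 thick, 60 tall on a foot 30 across; origin at its underside
- driver: bystander on the breadboard: black-handled hand driver lying down, 190 long, 26 thick; origin under its middle, x along it
- mouse: bystander on the breadboard: black computer mouse 105 x 60 x 32; origin at its underside
- chip_box: bystander on the breadboard: small flat black box with grey lid, 51 x 51 x 17; origin at its underside
- lens_tube: bystander on the breadboard: black ring 39 across, 22 tall; origin at its underside
- drop_bottle: bystander on the breadboard: small amber bottle 34 across, 65 tall; origin at its underside

How it is judged:
By the outcome, as a careful person would: the job done as asked, in the order asked, and still so for the second after the job is handed in, with the robot touching nothing.
It also fails if it takes over 64 s, if anything falls off the work surface, if the arm or the gripper's body presses on something with over 40 N, if the wrist force passes 120 N, or if a joint passes its speed limit or range.

## Working session

There is one attempt and no reset: what is moved stays moved. The work goes in short steps, Python scripts to look and compute and a tool call to move; the robot and the scene stay as the last step left them, time stands still between calls to the robot, and variables do not carry over. Pictures are saved under pics/ and viewed, about 8 in all and at most 12, crops included, and the job is handed in when it is done.

Besides the shell and the picture viewer there is one more tool, called after ">>>" by a JSON object that holds its "method" and its "body". carry_out: Moves the arm, as the interface text tells. Its arguments: {"type":"object","properties":{"plan":{"type":"array","items":{"type":"object","properties":{"grip":{"type":"number"},"dp":{"type":"array","items":{"type":"number"}},"rotation":{"type":"array","items":{"type":"number"}}}}},"force":{"type":"number"}},"required":["plan"]}

```bash
mkdir -p pics; ls; python3 - <<'E'
from cell import env
import cv2,numpy as np
print(env.get_obs())
for n in("top","side"):
    print(n,env.camera_params(n)); cv2.imwrite(f"pics/{n}0.png",env.read_camera(n)[:,:,::-1])
E
```

```text
pics
{'time_s': 0.0, 'qpos': array([-63.13411931,  18.43899775,  -4.01500973,  83.1744303 ,
         1.29630108,  78.54018457,  -3.25801043]), 'joint_velocities': array([ 0.01962822,  0.09385596,  0.02551866,  0.11696754,  0.10145154,
       -0.01177499, -0.04384545]), 'effort': array([-3.26251495e-06, -4.91284096e+01, -4.03846046e-01, -3.12526739e+01,
       -6.39551715e-02,  4.41391964e-02,  1.67522103e-04]), 'tool_pos': array([0.28535079, 0.58340822, 0.22146628]), 'tool_rot': array([1.79992861e+02, 1.08300891e-01, 6.39456059e+01]), 'force': array([-0.12726832, -0.27452611, -0.22395996]), 'wrist_torque': array([-0.01149811, -0.04161061,  0.03591828]), 'grip_width': 0.08684334420231125}
top {'fx': 599.935274669786, 'fy': 599.935274669786, 'cx': 326.79213014997157, 'cy': 246.67206979994452, 'R': array([[ 0.07396218, -0.99725641,  0.00304239],
       [-0.97397458, -0.07289022, -0.2146172 ],
       [ 0.21425014,  0.01291035, -0.9766935 ]]), 't': array([-0.01243483,  0.60878738,  0.97122018])}
side {'fx': 447.21025750932466, 'fy': 447.21025750932466, 'cx': 321.26084667252144, 'cy': 240.87272830632054, 'R': array([[-0.96437864, -0.26443795,  0.00681288],
       [-0.21579978,  0.771583  , -0.59840633],
       [ 0.15298464, -0.5785605 , -0.80116381]]), 't': array([0.57166256, 0.14651764, 0.65511293])}
```

View pics/top0.png

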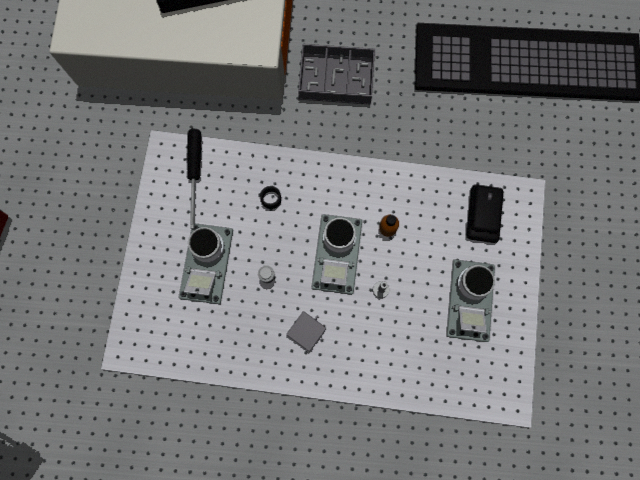

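View pics/side0.png

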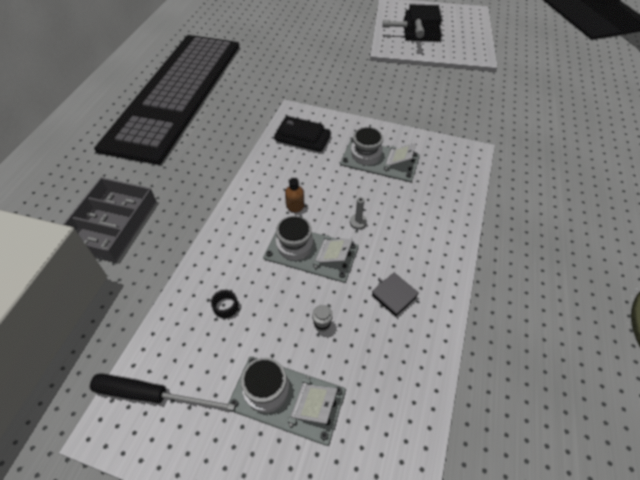

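The top view shows left, middle and right pads at about (205,244), (340,236) and (478,281), each with a white tag below it. In the side view the pads are at (265,380), (294,231) and (368,137).

```bash
cat > h.py <<'E'
import numpy as np,cv2
def ray(P,uv):
    d=np.array([(uv[0]-P['cx'])/P['fx'],(uv[1]-P['cy'])/P['fy'],1.]);R=np.array(P['R'])
    d=R.T@d; return -R.T@np.array(P['t']),d/np.linalg.norm(d)
def tri(rs):
    A=sum(np.eye(3)-np.outer(d,d) for o,d in rs); b=sum((np.eye(3)-np.outer(d,d))@o for o,d in rs)
    X=np.linalg.solve(A,b); return X,[np.linalg.norm(np.cross(X-o,d)) for o,d in rs]
def onz(P,uv,z):
    o,d=ray(P,uv); return o+d*(z-o[2])/d[2]
def blob(mask,near,r=25,k=None):
    n,l,s,c=cv2.connectedComponentsWithStats(mask.astype('u1'))
    i=[j for j in range(1,n) if s[j,4]>25 and np.hypot(*(c[j]-near))<r]
    if not i:return None
    j=max(i,key=lambda j:s[j,4]); ct,_=cv2.findContours((l==j).astype('u1'),0,1)
    e=cv2.fitEllipse(cv2.convexHull(max(ct,key=len))); return e[0],e[1],s[j,4],c[j]
E
python3 - <<'E'
from h import *
from cell import env
P={n:env.camera_params(n) for n in("top","side")};I={n:cv2.imread(f"pics/{n}0.png") for n in P}
g={n:I[n].max(2) for n in P}
pads=[((205,244),(265,380)),((340,236),(294,231)),((478,281),(368,137))]
lab=[((201,282),(315,402)),((335,272),(333,252)),((471,319),(402,157))]
for a,b in zip(pads,lab):
    e=blob(g['top']<60,a[0]);f=blob(g['side']<60,a[1])
    print('pad',e,f); print(tri([ray(P['top'],e[0]),ray(P['side'],f[0])]))
    m={n:((I[n][:,:,2].astype(int)-I[n][:,:,0])>12)&(g[n]>130) for n in P}
    e=blob(m['top'],b[0]);f=blob(m['side'],b[1])
    if e and f: print('label',e[3],f[3],e[2],f[2],tri([ray(P['top'],e[3]),ray(P['side'],f[3])]))
c=[cv2.resize(I['top'][y-60:y+70,x-50:x+50],None,fx=4,fy=4,interpolation=2)[:, :] for x,y in((205,265),(338,255),(474,302))]
cv2.imwrite('pics/crop.png',cv2.resize(np.hstack(c),(800,347)))
E
```

```text
pad ((203.33819580078125, 241.8663330078125), (26.376205444335938, 27.01961326599121), np.int32(570), array([203.21403509, 241.85087719])) ((262.9628601074219, 378.4413146972656), (35.484127044677734, 37.71867752075195), np.int32(1063), array([262.98777046, 378.43932267]))
(array([0.60076564, 0.24729994, 0.06271159]), [np.float64(0.0005192655886581101), np.float64(0.0005192655886580123)])
label [199.51724138 281.45402299] [316.97222222 396.02777778] 174 36 (array([0.53179825, 0.24758754, 0.05438444]), [np.float64(0.0011087589321406935), np.float64(0.001108758932141022)])
pad ((339.5596618652344, 232.36387634277344), (26.135257720947266, 26.77753448486328), np.int32(553), array([339.4954792 , 232.32188065])) ((293.34503173828125, 228.46835327148438), (23.04769515991211, 28.89569091796875), np.int32(533), array([293.3358349 , 228.42964353]))
(array([0.63508527, 0.01254961, 0.06436511]), [np.float64(0.0004148068191246531), np.float64(0.00041480681912462364)])
pad ((478.9022216796875, 280.3066711425781), (26.408809661865234, 27.771133422851562), np.int32(588), array([478.92006803, 280.2585034 ])) ((367.8511962890625, 135.97445678710938), (16.01456642150879, 24.049314498901367), np.int32(309), array([367.77346278, 135.97087379]))
(array([ 0.56824554, -0.23099461,  0.06521051]), [np.float64(0.0006370697520125925), np.float64(0.0006370697520124294)])
```

View pics/crop.png

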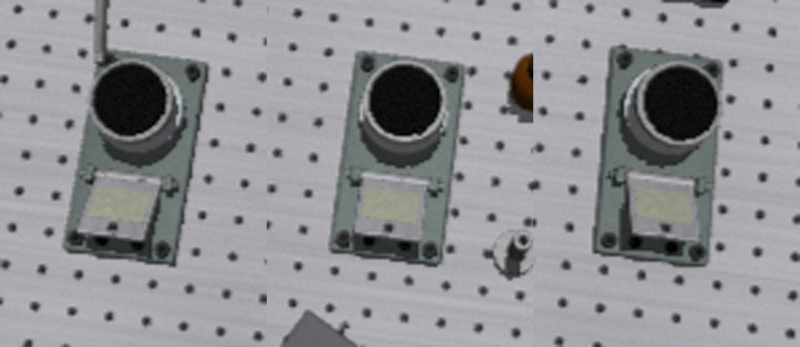

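The crop shows all three mounts: black round pad at the upper end, leaning tag towards the robot, the driver's shaft tip at the left mount's top-left corner. Next I'll get the base yaw from its plate colour.

```bash
python3 - <<'E'
from h import *
from cell import env
P=env.camera_params("top");I=cv2.imread("pics/top0.png").astype(int)
m=((I[:,:,1]-I[:,:,2])>8)
for (x,y),pad in zip(((205,265),(338,255),(474,302)),((.6008,.2473),(.6351,.0125),(.5682,-.231))):
    k=np.zeros(m.shape,'u1');k[y-50:y+50,x-40:x+40]=m[y-50:y+50,x-40:x+40]
    n,l,s,c=cv2.connectedComponentsWithStats(cv2.morphologyEx(k,cv2.MORPH_CLOSE,np.ones((3,3))))
    k=(l==1+s[1:,4].argmax()); v,u=np.nonzero(k)
    q=np.array([onz(P,p,.017)[:2] for p in zip(u,v)],'f4')
    r=cv2.minAreaRect(q*1000); b=cv2.boxPoints(r)
    e=[b[1]-b[0],b[2]-b[1]]; L=max(e,key=np.linalg.norm); L=L*np.sign(L[0])
    yaw=np.arctan2(L[1],L[0]); C=np.array(r[0])/1000
    ax=np.array([np.cos(yaw),np.sin(yaw)]); pp=C+.028*ax
    print(len(q),np.round(r[0]),np.round(r[1],1),'yaw',np.degrees(yaw).round(1),'pad pred',pp.round(4),'meas',pad,'hinge',(np.array(pad)-.046*ax).round(4))
    print('  pad on z=.065 plane')
E
```

```text
757 [576. 248.] [ 73.1 129.3] yaw -3.4 pad pred [0.6043 0.2468] meas (0.6008, 0.2473) hinge [0.5549 0.25  ]
  pad on z=.065 plane
852 [608.  14.] [ 73.4 136. ] yaw -3.2 pad pred [0.6363 0.0125] meas (0.6351, 0.0125) hinge [0.5892 0.0151]
  pad on z=.065 plane
882 [ 542. -229.] [ 73.1 137.9] yaw -2.9 pad pred [ 0.5696 -0.2304] meas (0.5682, -0.231) hinge [ 0.5223 -0.2287]
  pad on z=.065 plane
```

```bash
python3 - <<'E'
from h import *
from cell import env
P=env.camera_params("top")
for a,b in (((228.1,232),(216.9,299.5)),((326,218.2),(317,284.2)),((357.5,222.4),(350,288.7)),((458.5,263.7),(452,333.9))):
    p,q=onz(P,a,.02),onz(P,b,.02); d=p-q; print(np.linalg.norm(d),np.degrees(np.arctan2(d[1],d[0])))
E
```

```text
0.12414116149665942 -2.9289173863913107
0.12282959038885773 -3.249777637380794
0.12284798893681759 -2.6292640662110456
0.12641028753465622 -3.6267734696408396
```

>>> {"method": "carry_out", "body": {"plan": [{"grip":1,"dp":[0,0,0],"rotation":[0,0,7.1]},{"grip":1,"dp":[0,0,0],"rotation":[0,0,7.1]},{"grip":1,"dp":[0,0,0],"rotation":[0,0,7.1]},{"grip":1,"dp":[0,0,0],"rotation":[0,0,7.1]},{"grip":1,"dp":[0,0,0],"rotation":[0,0,7.1]},{"grip":1,"dp":[0,0,0],"rotation":[0,0,7.1]},{"grip":1,"dp":[0,0,0],"rotation":[0,0,7.1]},{"grip":1,"dp":[0,0,0],"rotation":[0,0,7.1]}]}}

```text
time_s: 0.77
tool_pos: [0.2842, 0.5807, 0.2159]
tool_rot: [179.4, 0.3, 6.4]
force: [0.2, 0.4, 0.7]
grip_width: 0.0416
```

>>> {"method": "carry_out", "body": {"plan": [{"grip":1,"dp":[0.03,0.03,-0.001],"rotation":[0,0,7]},{"grip":1,"dp":[0.029,0.029,0],"rotation":[0,0,2]},{"grip":1,"dp":[0.029,0.029,0],"rotation":[0,0,0]},{"grip":1,"dp":[0.029,0.029,0],"rotation":[0,0,0]},{"grip":1,"dp":[0.029,0.029,0],"rotation":[0,0,0]},{"grip":1,"dp":[0.029,0.029,0],"rotation":[0,0,0]},{"grip":1,"dp":[0.029,0.029,0],"rotation":[0,0,0]},{"grip":1,"dp":[0.029,0.029,0],"rotation":[0,0,0]}]}}

```text
time_s: 1.43
tool_pos: [0.5037, 0.3474, 0.2108]
tool_rot: [179.3, 0.9, -1.7]
force: [0.4, 0.1, -0.4]
grip_width: 0.001
```

>>> {"method": "carry_out", "body": {"plan": [{"grip":1,"dp":[0.03,0.03,0],"rotation":[0,0,0]},{"grip":1,"dp":[0.03,0.03,0.01],"rotation":[0,0,0]},{"grip":1,"dp":[0.02,0.02,0.02],"rotation":[0,0,0]},{"grip":1,"dp":[0.01,0.01,0.03],"rotation":[0,0,0]},{"grip":1,"dp":[0,0,0.02],"rotation":[0,0,0]},{"grip":1,"dp":[0,0,0.01],"rotation":[0,0,0]},{"grip":1,"dp":[0,0,0],"rotation":[0,0,0]}]}}

```text
time_s: 2.02
tool_pos: [0.5971, 0.2371, 0.1176]
tool_rot: [178.9, 0.6, -2.9]
force: [0.1, -0.3, 0.1]
grip_width: 0.0003
```

>>> {"method": "carry_out", "body": {"plan": [{"grip":1,"dp":[0.004,-0.01,0.015],"rotation":[1.1,0.6,0]},{"grip":1,"dp":[0,0,0.012],"rotation":[0,0,0]},{"grip":1,"dp":[0,0,0.004],"rotation":[0,0,0]},{"grip":1,"dp":[0,0,0],"rotation":[0,0,0]}]}}

```text
time_s: 2.35
tool_pos: [0.6002, 0.2501, 0.0868]
tool_rot: [-179.9, 0.0, -2.6]
force: [0.0, 0.1, -0.0]
grip_width: 0.0003
```

>>> {"method": "carry_out", "body": {"plan": [{"grip":1,"dp":[0,0.002,0.006],"rotation":[0,0,0]},{"grip":1,"dp":[0,0.001,0.006],"rotation":[0,0,0]},{"grip":1,"dp":[0,0,0.004],"rotation":[0,0,0]},{"grip":1,"dp":[0,0,0.002],"rotation":[0,0,0]}]}}

```text
time_s: 2.68
tool_pos: [0.6008, 0.2493, 0.0708]
tool_rot: [-179.7, -0.2, -2.4]
force: [-0.0, -0.7, 0.4]
grip_width: 0.0003
```

>>> {"method": "carry_out", "body": {"plan": [{"grip":1,"dp":[0,0,0.002],"rotation":[0,0,0]},{"grip":1,"dp":[0,0,0],"rotation":[0,0,0]}]}}

```text
time_s: 2.85
tool_pos: [0.6009, 0.2493, 0.0687]
tool_rot: [-179.7, -0.2, -2.4]
force: [-0.8, -0.5, 2.3]
grip_width: 0.0006
```

>>> {"method": "carry_out", "body": {"plan": [{"grip":1,"dp":[0,0,0.002],"rotation":[0,0,0]},{"grip":1,"dp":[0,0,0],"rotation":[0,0,0]}]}}

```text
time_s: 3.02
tool_pos: [0.6012, 0.2494, 0.0678]
tool_rot: [-179.7, -0.2, -2.4]
force: [-1.5, -0.9, 4.2]
grip_width: 0.0004
```

>>> {"method": "carry_out", "body": {"plan": [{"grip":1,"dp":[0,0,0.002],"rotation":[0,0,0]},{"grip":1,"dp":[0,0,0.001],"rotation":[0,0,0]}]}}

```text
time_s: 3.18
tool_pos: [0.6014, 0.2494, 0.0661]
tool_rot: [-179.7, -0.2, -2.4]
force: [-2.7, -1.1, 6.0]
grip_width: 0.0005
```

>>> {"method": "carry_out", "body": {"plan": [{"grip":1,"dp":[0,0,0.002],"rotation":[0,0,0]},{"grip":1,"dp":[0,0,0.001],"rotation":[0,0,0]}]}}

```text
time_s: 3.35
tool_pos: [0.6014, 0.2494, 0.0646]
tool_rot: [-179.6, -0.2, -2.4]
force: [-3.0, -1.7, 8.6]
grip_width: 0.0001
```

>>> {"method": "carry_out", "body": {"plan": [{"grip":1,"dp":[0,0,0.002],"rotation":[0,0,0]},{"grip":1,"dp":[0,0,0.001],"rotation":[0,0,0]}]}}

```text
time_s: 3.52
tool_pos: [0.6014, 0.2495, 0.0638]
tool_rot: [-179.6, -0.2, -2.5]
force: [-3.5, -1.7, 9.1]
grip_width: 0.0007
```

>>> {"method": "carry_out", "body": {"plan": [{"grip":1,"dp":[0,0,0.002],"rotation":[0,0,0]},{"grip":1,"dp":[0,0,0.002],"rotation":[0,0,0]},{"grip":1,"dp":[0,0,0.001],"rotation":[0,0,0]}]}}

```text
time_s: 3.77
tool_pos: [0.6014, 0.2494, 0.063]
tool_rot: [-179.5, -0.2, -2.5]
force: [-4.5, -1.0, 10.6]
grip_width: 0.0004
```

```bash
python3 - <<'E'
from cell import env
import cv2
print(env.get_obs()['tool_pos'],env.get_obs()['force'])
I=env.read_camera("side")[300:480,180:420]; cv2.imwrite("pics/p1.png",cv2.resize(I[:,:,::-1],None,fx=3,fy=3,interpolation=2))
E
```

```text
[0.60142442 0.24944354 0.06303172] [-4.5218937  -1.03424522 10.64672985]
```

View pics/p1.png

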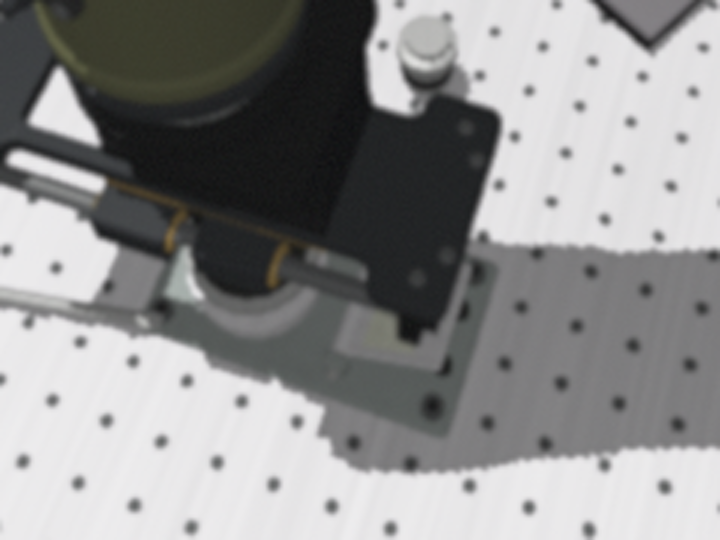

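The picture shows the gripper over the left mount with its fingertips on the pad. The tag near (400,320) is only hidden by the gripper body above it and isn't touched. I'll press a little more, then let up.

>>> {"method": "carry_out", "body": {"plan": [{"grip":1,"dp":[-0.001,0,0.004],"rotation":[0,0,0]},{"grip":1,"dp":[-0.001,0,0.004],"rotation":[0,0,0]}]}}

```text
time_s: 3.98
tool_pos: [0.6014, 0.2495, 0.0598]
tool_rot: [-179.4, -0.4, -2.5]
force: [-4.7, -2.6, 15.2]
grip_width: 0.0003
```

>>> {"method": "carry_out", "body": {"plan": [{"grip":1,"dp":[0,0,-0.004],"rotation":[0,0,0]},{"grip":1,"dp":[0,0,-0.008],"rotation":[0,0,0]},{"grip":1,"dp":[0,0,-0.015],"rotation":[0,0,0]},{"grip":1,"dp":[0,0,-0.02],"rotation":[0,0,0]},{"grip":1,"dp":[0,0,-0.02],"rotation":[0,0,0]},{"grip":1,"dp":[0,0,-0.01],"rotation":[0,0,0]},{"grip":1,"dp":[0,0,0],"rotation":[0,0,0]}]}}

```text
time_s: 4.57
tool_pos: [0.6015, 0.2485, 0.1401]
tool_rot: [-179.4, -0.5, -2.5]
force: [0.3, 0.1, -0.4]
grip_width: 0.0001
```

>>> {"method": "carry_out", "body": {"plan": [{"grip":1,"dp":[0.006,0.04,0],"rotation":[0,0,0]},{"grip":1,"dp":[0.006,0.04,0],"rotation":[0,0,0]},{"grip":1,"dp":[0.006,0.04,0],"rotation":[0,0,0]},{"grip":1,"dp":[0.006,0.04,0],"rotation":[0,0,0]},{"grip":1,"dp":[0.006,0.04,0],"rotation":[0,0,0]},{"grip":1,"dp":[0.004,0.02,0],"rotation":[0,0,0]},{"grip":1,"dp":[0,0.005,0.01],"rotation":[0,0,0]},{"grip":1,"dp":[0,0,0.01],"rotation":[0,0,0]}]}}

```text
time_s: 5.23
tool_pos: [0.626, 0.0181, 0.1095]
tool_rot: [-179.3, -0.4, -2.0]
force: [-0.0, -0.2, -1.1]
grip_width: 0.0006
```

>>> {"method": "carry_out", "body": {"plan": [{"grip":1,"dp":[0.009,0.005,0.01],"rotation":[-0.5,-0.3,0]},{"grip":1,"dp":[0.001,0,0.01],"rotation":[0,0,0]},{"grip":1,"dp":[0,0,0.005],"rotation":[0,0,0]},{"grip":1,"dp":[0,0,0],"rotation":[0,0,0]}]}}

```text
time_s: 5.57
tool_pos: [0.6313, 0.02, 0.0745]
tool_rot: [-179.7, 0.5, -1.7]
force: [0.0, 0.3, -0.3]
grip_width: 0.0003
```

>>> {"method": "carry_out", "body": {"plan": [{"grip":1,"dp":[0.004,0.007,-0.002],"rotation":[0,0,0]},{"grip":1,"dp":[0.001,0.001,0],"rotation":[0,0,0]},{"grip":1,"dp":[0,0,0],"rotation":[0,0,0]}]}}

```text
time_s: 5.82
tool_pos: [0.6349, 0.0165, 0.075]
tool_rot: [-179.6, 0.6, -1.3]
force: [0.3, -0.6, 0.6]
grip_width: 0.0004
```

>>> {"method": "carry_out", "body": {"plan": [{"grip":1,"dp":[0,0.005,0],"rotation":[0,0,1]},{"grip":1,"dp":[0,0.001,0.001],"rotation":[0,0,0]},{"grip":1,"dp":[0,0,0.002],"rotation":[0,0,0]}]}}

```text
time_s: 6.07
tool_pos: [0.6361, 0.0106, 0.0739]
tool_rot: [-179.6, 0.4, -2.4]
force: [0.3, 0.4, 0.4]
grip_width: 0.0005
```

>>> {"method": "carry_out", "body": {"plan": [{"grip":1,"dp":[0,0,0.002],"rotation":[0,0,0]},{"grip":1,"dp":[0,0,0.001],"rotation":[0,0,0]}]}}

```text
time_s: 6.23
tool_pos: [0.6364, 0.0102, 0.0712]
tool_rot: [-179.5, 0.4, -2.4]
force: [-0.1, -0.3, 0.4]
grip_width: 0.0008
```

>>> {"method": "carry_out", "body": {"plan": [{"grip":1,"dp":[0,0,0.002],"rotation":[0,0,0]},{"grip":1,"dp":[0,0,0.001],"rotation":[0,0,0]}]}}

```text
time_s: 6.4
tool_pos: [0.6365, 0.01, 0.0683]
tool_rot: [-179.5, 0.3, -2.5]
force: [0.0, 0.3, 2.7]
grip_width: 0.0008
```

>>> {"method": "carry_out", "body": {"plan": [{"grip":1,"dp":[0,0,0.002],"rotation":[0,0,0]},{"grip":1,"dp":[0,0,0.001],"rotation":[0,0,0]}]}}

```text
time_s: 6.57
tool_pos: [0.6366, 0.01, 0.0658]
tool_rot: [-179.5, 0.3, -2.5]
force: [-1.0, -1.4, 4.4]
grip_width: 0.0008
```

>>> {"method": "carry_out", "body": {"plan": [{"grip":1,"dp":[0,0,0.003],"rotation":[0,0,0]},{"grip":1,"dp":[0,0,0.002],"rotation":[0,0,0]}]}}

```text
time_s: 6.73
tool_pos: [0.6367, 0.01, 0.0621]
tool_rot: [-179.5, 0.3, -2.5]
force: [-3.5, -0.1, 8.1]
grip_width: 0.0003
```

>>> {"method": "carry_out", "body": {"plan": [{"grip":1,"dp":[0,0,0.003],"rotation":[0,0,0]},{"grip":1,"dp":[0,0,0.002],"rotation":[0,0,0]}]}}

```text
time_s: 6.9
tool_pos: [0.6367, 0.0101, 0.0592]
tool_rot: [-179.5, 0.3, -2.4]
force: [-4.1, 0.0, 9.9]
grip_width: 0.0008
```

>>> {"method": "carry_out", "body": {"plan": [{"grip":1,"dp":[0,0,0.001],"rotation":[0,0,0]},{"grip":1,"dp":[0,0,0.001],"rotation":[0,0,0]}]}}

```text
time_s: 7.07
tool_pos: [0.6367, 0.01, 0.0599]
tool_rot: [-179.4, 0.4, -2.5]
force: [-4.4, -0.2, 10.2]
grip_width: 0.0001
```

>>> {"method": "carry_out", "body": {"plan": [{"grip":1,"dp":[0,0,-0.004],"rotation":[0,0,0]},{"grip":1,"dp":[0,0,-0.008],"rotation":[0,0,0]},{"grip":1,"dp":[0,0,-0.015],"rotation":[0,0,0]},{"grip":1,"dp":[0,0,-0.02],"rotation":[0,0,0]},{"grip":1,"dp":[0,0,-0.02],"rotation":[0,0,0]},{"grip":1,"dp":[0,0,-0.01],"rotation":[0,0,0]},{"grip":1,"dp":[0,0,0],"rotation":[0,0,0]}]}}

```text
time_s: 7.65
tool_pos: [0.6368, 0.0095, 0.1398]
tool_rot: [-179.4, 0.4, -2.4]
force: [-0.4, 0.0, -0.3]
grip_width: 0.0004
```

>>> {"method": "carry_out", "body": {"plan": [{"grip":1,"dp":[-0.01,0.04,0],"rotation":[0,0,0]},{"grip":1,"dp":[-0.01,0.04,0],"rotation":[0,0,0]},{"grip":1,"dp":[-0.01,0.04,0],"rotation":[0,0,0]},{"grip":1,"dp":[-0.01,0.04,0],"rotation":[0,0,0]},{"grip":1,"dp":[-0.01,0.04,0],"rotation":[0,0,0]},{"grip":1,"dp":[-0.007,0.03,0],"rotation":[0,0,0]},{"grip":1,"dp":[-0.001,0.005,0.005],"rotation":[0,0,0]},{"grip":1,"dp":[0,0,0],"rotation":[0,0,0]}]}}

```text
time_s: 8.32
tool_pos: [0.5658, -0.226, 0.1237]
tool_rot: [-179.3, 0.7, -1.9]
force: [-0.8, 0.4, -0.8]
grip_width: 0.0004
```

>>> {"method": "carry_out", "body": {"plan": [{"grip":1,"dp":[0.002,0.003,0.015],"rotation":[0,0,0]},{"grip":1,"dp":[0,0,0.015],"rotation":[0,0,0]},{"grip":1,"dp":[0,0,0.008],"rotation":[0,0,0]},{"grip":1,"dp":[0,0,0],"rotation":[0,0,0]}]}}

```text
time_s: 8.65
tool_pos: [0.5674, -0.2257, 0.0819]
tool_rot: [-179.1, 0.8, -1.8]
force: [-0.6, 0.9, -1.1]
grip_width: 0.0002
```

>>> {"method": "carry_out", "body": {"plan": [{"grip":1,"dp":[0,0.005,0.003],"rotation":[-0.5,0.5,0]},{"grip":1,"dp":[0,0,0.003],"rotation":[0,0,0]},{"grip":1,"dp":[0,0,0.001],"rotation":[0,0,0]}]}}

```text
time_s: 8.9
tool_pos: [0.5685, -0.2275, 0.0741]
tool_rot: [-179.6, 0.2, -1.5]
force: [0.2, 0.5, -0.7]
grip_width: 0.0001
```

>>> {"method": "carry_out", "body": {"plan": [{"grip":1,"dp":[0,0.004,0.001],"rotation":[0,0,0]},{"grip":1,"dp":[0,0,0.001],"rotation":[0,0,0]}]}}

```text
time_s: 9.07
tool_pos: [0.5692, -0.2311, 0.0727]
tool_rot: [-179.6, 0.2, -1.5]
force: [-0.7, 0.1, 0.7]
grip_width: 0.0004
```

>>> {"method": "carry_out", "body": {"plan": [{"grip":1,"dp":[0,0,0.002],"rotation":[0,0,0]},{"grip":1,"dp":[0,0,0.002],"rotation":[0,0,0]}]}}

```text
time_s: 9.23
tool_pos: [0.57, -0.2315, 0.0694]
tool_rot: [-179.6, 0.1, -1.5]
force: [0.4, 0.0, 1.0]
grip_width: 0.0004
```

>>> {"method": "carry_out", "body": {"plan": [{"grip":1,"dp":[0,0,0.002],"rotation":[0,0,0]},{"grip":1,"dp":[0,0,0.002],"rotation":[0,0,0]}]}}

```text
time_s: 9.4
tool_pos: [0.5701, -0.2315, 0.0658]
tool_rot: [-179.6, 0.0, -1.5]
force: [-1.3, 1.2, 2.2]
grip_width: 0.0003
```

>>> {"method": "carry_out", "body": {"plan": [{"grip":1,"dp":[0,0,0.002],"rotation":[0,0,0]},{"grip":1,"dp":[0,0,0.001],"rotation":[0,0,0]}]}}

```text
time_s: 9.57
tool_pos: [0.5701, -0.2315, 0.063]
tool_rot: [-179.6, 0.0, -1.5]
force: [-1.1, 0.6, 3.1]
grip_width: -0.0
```

>>> {"method": "carry_out", "body": {"plan": [{"grip":1,"dp":[0,0,0.002],"rotation":[0,0,0]},{"grip":1,"dp":[0,0,0.001],"rotation":[0,0,0]}]}}

```text
time_s: 9.73
tool_pos: [0.5701, -0.2315, 0.0603]
tool_rot: [-179.6, 0.0, -1.5]
force: [-3.0, 1.1, 4.7]
grip_width: 0.0002
```

>>> {"method": "carry_out", "body": {"plan": [{"grip":1,"dp":[0,0,-0.004],"rotation":[0,0,0]},{"grip":1,"dp":[0,0,-0.008],"rotation":[0,0,0]},{"grip":1,"dp":[0,0,-0.015],"rotation":[0,0,0]},{"grip":1,"dp":[0,0,-0.02],"rotation":[0,0,0]},{"grip":1,"dp":[0,0,-0.01],"rotation":[0,0,0]},{"grip":1,"dp":[0,0,0],"rotation":[0,0,0]}]}}

```text
time_s: 10.23
tool_pos: [0.5702, -0.2322, 0.1196]
tool_rot: [-179.7, 0.0, -1.5]
force: [-0.0, -0.4, -0.7]
grip_width: 0.0005
```

The right mount is the softest, at about 0.4 N/mm against about 1.45 (left) and 0.9 (middle). I'll move over its tag, to about (0.485, -0.227).

>>> {"method": "carry_out", "body": {"plan": [{"grip":1,"dp":[-0.03,-0.002,0],"rotation":[0,0,0]},{"grip":1,"dp":[-0.03,-0.002,0],"rotation":[0,0,0]},{"grip":1,"dp":[-0.02,0,0.005],"rotation":[0,0,0]},{"grip":1,"dp":[-0.003,0,0.01],"rotation":[0,0,0]},{"grip":1,"dp":[0,0,0.01],"rotation":[0,0,0]},{"grip":1,"dp":[0,0,0],"rotation":[0,0,0]}]}}

```text
time_s: 10.73
tool_pos: [0.4859, -0.2249, 0.0907]
tool_rot: [-179.7, -0.1, -1.4]
force: [-0.5, 1.0, 0.7]
grip_width: 0.0007
```

>>> {"method": "carry_out", "body": {"plan": [{"grip":1,"dp":[0,0.002,0.012],"rotation":[0,0,0]},{"grip":1,"dp":[0,0,0.01],"rotation":[0,0,0]},{"grip":1,"dp":[0,0,0.006],"rotation":[0,0,0]},{"grip":1,"dp":[0,0,0.004],"rotation":[0,0,0]},{"grip":1,"dp":[0,0,0.004],"rotation":[0,0,0]},{"grip":1,"dp":[0,0,0.004],"rotation":[0,0,0]}]}}

```text
time_s: 11.23
tool_pos: [0.4906, -0.2267, 0.047]
tool_rot: [-179.8, -0.1, -1.2]
force: [-0.6, 0.1, 2.1]
grip_width: 0.0009
```

>>> {"method": "carry_out", "body": {"plan": [{"grip":1,"dp":[0,0,0.004],"rotation":[0,0,0]},{"grip":1,"dp":[0,0,0.004],"rotation":[0,0,0]},{"grip":1,"dp":[0,0,0.002],"rotation":[0,0,0]}]}}

```text
time_s: 11.48
tool_pos: [0.4914, -0.2267, 0.0363]
tool_rot: [-179.9, -0.1, -1.2]
force: [-0.5, 0.3, 1.0]
grip_width: 0.0006
```

>>> {"method": "carry_out", "body": {"plan": [{"grip":1,"dp":[-0.005,0,0.003],"rotation":[0,0,0]},{"grip":1,"dp":[0,0,0.002],"rotation":[0,0,0]},{"grip":1,"dp":[0,0,0.001],"rotation":[0,0,0]}]}}

```text
time_s: 11.73
tool_pos: [0.4867, -0.2267, 0.0301]
tool_rot: [-179.9, -0.2, -1.2]
force: [0.2, 0.0, 0.7]
grip_width: 0.0004
```

>>> {"method": "carry_out", "body": {"plan": [{"grip":1,"dp":[0,0,0.002],"rotation":[0,0,0]},{"grip":1,"dp":[0,0,0.001],"rotation":[0,0,0]}]}}

```text
time_s: 11.9
tool_pos: [0.4867, -0.2268, 0.0282]
tool_rot: [-179.8, -0.2, -1.2]
force: [-3.9, 2.2, 14.1]
grip_width: 0.0004
```

>>> {"method": "carry_out", "body": {"plan": [{"grip":1,"dp":[0,0,0.002],"rotation":[0,0,0]},{"grip":1,"dp":[0,0,0.001],"rotation":[0,0,0]}]}}

```text
time_s: 12.07
tool_pos: [0.4867, -0.2268, 0.0284]
tool_rot: [-179.7, -0.2, -1.2]
force: [-3.4, 2.0, 7.9]
grip_width: 0.0006
```

>>> {"method": "carry_out", "body": {"plan": [{"grip":1,"dp":[0,0,0.002],"rotation":[0,0,0]},{"grip":1,"dp":[0,0,0.002],"rotation":[0,0,0]}]}}

```text
time_s: 12.23
tool_pos: [0.4868, -0.2268, 0.028]
tool_rot: [-179.5, -0.2, -1.2]
force: [-5.8, 2.7, 18.9]
grip_width: 0.0004
```

The tag has bottomed out at z = 0.028, as expected for flat. I'll lift straight up and away, then check.

>>> {"method": "carry_out", "body": {"plan": [{"grip":1,"dp":[0,0,-0.003],"rotation":[0,0,0]},{"grip":1,"dp":[0,0,-0.008],"rotation":[0,0,0]},{"grip":1,"dp":[0,0,-0.02],"rotation":[0,0,0]},{"grip":1,"dp":[0,0,-0.03],"rotation":[0,0,0]},{"grip":1,"dp":[0,0,-0.04],"rotation":[0,0,0]},{"grip":1,"dp":[0,0,-0.04],"rotation":[0,0,0]},{"grip":1,"dp":[0,0,-0.03],"rotation":[0,0,0]},{"grip":1,"dp":[0,0,0],"rotation":[0,0,0]}]}}

```text
time_s: 12.9
tool_pos: [0.483, -0.2279, 0.2059]
tool_rot: [-179.5, 0.2, -1.3]
force: [0.5, -0.3, 0.7]
grip_width: 0.0003
```

>>> {"method": "carry_out", "body": {"plan": [{"grip":1,"dp":[-0.02,0.04,0],"rotation":[0,0,0]},{"grip":1,"dp":[-0.01,0.04,0],"rotation":[0,0,0]},{"grip":1,"dp":[-0.01,0.04,0],"rotation":[0,0,0]},{"grip":1,"dp":[-0.01,0.04,0],"rotation":[0,0,0]},{"grip":1,"dp":[-0.01,0.04,0],"rotation":[0,0,0]},{"grip":1,"dp":[0,0.02,0],"rotation":[0,0,0]},{"grip":1,"dp":[0,0,0],"rotation":[0,0,0]}]}}

```text
time_s: 13.48
tool_pos: [0.4214, -0.4477, 0.2061]
tool_rot: [-179.6, -0.3, -0.6]
force: [0.3, 0.3, 0.2]
grip_width: 0.0003
```

```bash
python3 - <<'E'
from cell import env
import cv2,numpy as np
print(env.get_obs()['tool_pos'],env.get_obs()['force'])
T=env.read_camera("top");S=env.read_camera("side")
a=cv2.resize(T[120:400,100:560],(800,487));cv2.imwrite("pics/t2.png",a[:,:,::-1])
cv2.imwrite("pics/s2.png",cv2.resize(S[100:450,200:460],None,fx=1.7,fy=1.7,interpolation=2)[:,:,::-1])
E
```

```text
[ 0.42141421 -0.44769352  0.20607543] [0.34697816 0.34882009 0.19985763]
```

View pics/t2.png

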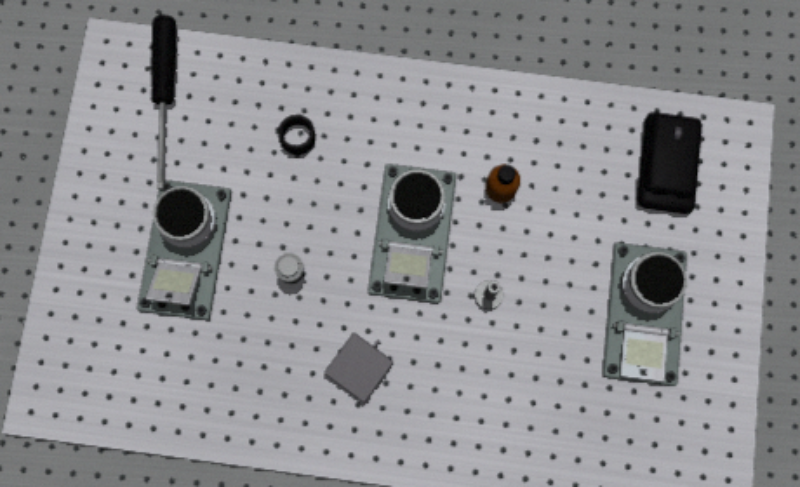

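View pics/s2.png

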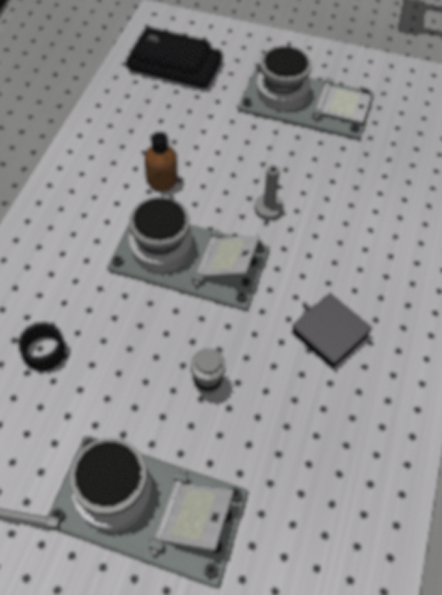

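Both views show the right tag flat, at (643,352) in the top crop. The left and middle tags still lean, and nothing else has moved.

```bash
python3 -c "
from cell import env
print(env.sign_off())"
```

```text
the job is handed in; nothing more can be done
None
```

The right mount has the weak spring. I pushed its tag down flat and handed the job in at about 13.6 s of the 64 s allowed.

I pressed the three pads in turn, left to right, each about 9–10 mm, and let each one up again:

| Mount | Spring stiffness (approx.) | Force when pressed |
|---|---|---|
| Left | 1.45 N/mm | 15 N |
| Middle | 0.9 N/mm | 10 N |
| Right | 0.4 N/mm | 4.7 N |

**Tag:** the right tag came to a firm stop with the fingertips at z = 0.028 m, which is the flat height if the board is 12.7 mm thick. I then lifted clear.

**Last check:** the top and side views show the right tag flat, the left and middle tags still leaning, the pads up and the other objects where they were. The wrist force reads about zero, with the arm touching nothing.

**One disagreement:** my camera estimate put the pad tops at 0.063–0.065 m, but contact came at about 0.069 m. I felt for the contact in small steps, so this did no harm.

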